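Hold the power module over the inspection camera

TASK

Pick up the power module (the board with the finned heat sink) by the long sides of its frame, gently: the thin frame must not be squeezed with more than about 20 N. Lift it straight up out of its cradle and, keeping it level, bring it over the upward-looking inspection camera; finish while holding it there, still and level, centred over the lens with its underside about 6 cm above the glass, so the solder joints underneath can be seen. Do not touch the camera and leave everything else where it is.

Things in the scene. Friction and masses are not known exactly. Their poses are not given: they have to be found in the camera images.
- module_c (a point): Centre of the power module's frame, 6 mm above its underside, z up. Black plastic frame 110 (x) x 50 (y) x 12 mm, green board on top; on it a finned aluminium heat sink (+x end, top 39 mm above the underside), two capacitors (32 mm) and a copper coil (-x end, 34 mm), all within 18 mm of the long centre line, so the long sides are free for fingers. 0.12 to 0.26 kg, balances within 4 mm of this centre.
- cradle: Fixed cradle in which the power module lies; origin under its middle, on the bench, x along the module. Base 150 x 74 x 8 mm; two saddles 42 mm either side of the middle carry the module's underside 45 mm above the bench. Guides rise 6 mm above the saddles, 3 mm clear of the module. Over the middle (x within 35 mm) its sides are free down to the base. A like cradle holds the logic board.
- lens (a point): Centre of the top glass of the inspection camera, 70 mm above the bench, z up. The camera is fixed and looks straight up: 90 x 90 x 12 mm dark base, black round barrel, grey light ring 80 mm across with small lamps around the lens.
- camera: The inspection camera; origin at the middle of its base's underside, right below the lens.
- logic: Bystander: a board in the same size of frame, lying in the other cradle, with only flat chips and low connectors (top 23 mm above its underside). Origin at the middle of its underside, x along its length.
- screwdriver: Bystander: screwdriver, 180 mm long, lying on the bench along its x.
- brush: Bystander: brush, 170 mm long, lying on the bench along its x.
- spool: Bystander: metal spool 56 mm across, 36 mm high; origin under its centre.
- jar: Bystander: small jar 48 mm across, 50 mm high; origin under its centre.
- tin: Bystander: divided tin 90 x 70 x 28 mm; origin under its centre.
- meter: Bystander: black hand meter 130 x 70 x 36 mm lying flat; origin under its centre.
Things that resemble listed ones, but are neither listed nor needed, are in the scene too. What is shaped like the part that bears module_c but blue or pink is not meant. What is shaped like the cradle but turquoise is not meant.

How it is judged:
By the outcome, as a careful person would: the job done as asked, in the order asked, and still so for the second after the job is handed in, while the arm keeps its last pose, push and grip.
It also fails if it takes over 45 s, if anything falls off the work surface, if the arm or the gripper's body presses on something with over 40 N, if the wrist force passes 120 N, or if a joint passes its speed limit or range.

ROBOT

A 7-joint arm with a two-finger parallel gripper is mounted at the origin on the work surface. World frame = base frame: x ahead of the robot, y to its left, z up, the work surface at z = 0. Lengths are in m, angles in rad, forces in N, time in s.
With the tool pointing down it reaches from about 0.425 to 0.875 m from the base axis. Payload 4.7 kg.
Tool frame: the origin (TCP) lies at the very end of the fingers, on their centre line; the grasp point (between the pads) lies 19 mm behind it; z points along the fingers, y is the line along which they close (so a half turn about z gives the same grasp; the last joint's range is limited). The gripper opens to 85 mm and grips with 20 to 120 N. Pads are 22 mm wide; open, the fingers measure 114 mm over their backs; the gripper's body (76 mm by 85 mm) begins 54 mm behind the grasp point. The pads swing forward as they close: fully open they stand 13 mm farther back than shut.
Start: joints at [-1.133, 0.321, -0.07, 1.45, 0.023, 1.371, -0.057], TCP at [0.267, 0.593, 0.231] pointing down, gripper open.
Joint ranges: [-2.86, 2.86], [-0.3, 2.09], [-1.38, 1.24], [0.06, 2.45], [-1.56, 4.7], [0.09, 2.05], [-2.69, 2.69]. Speed limits (rad/s): [2.57, 2.57, 3.14, 3.14, 3.14, 3.14, 3.14].

INTERFACE

Orientations are given as a rotation vector (axis times angle).
In Python, from bench import get_state, capture, calibration, job_done gives the robot as it stands.
- The arm moves only by the tool send_rows, never from a script. Its argument "motion" is one flat list of numbers, 6 for each row, row after row: the shift along the world's x, y, z in cm, then the turn, a rotation vector about the world's x, y, z in degrees. A call has 1 to 12 rows; each row is the pose to reach, as a shift and turn from the pose commanded when the call began; what a row does not reach only later rows make up. A row lasts 1/8 s, in which the tool goes at most 62.5 mm and 10.7 degrees, less where a joint would pass 70% of its speed; a pose out of reach is approached as far as the arm can. A call with a gripper value outside its range is refused whole. "gripper" is the finger opening in cm, from 0 to 8.54, set as the call begins (left out, the last holds). The fingers move at their own pace and stop on an object; the grip force is fixed at half the most. Time passes only in rows, so rows that repeat a pose let the fingers close. It gives the time, the measured TCP pose, the force, the opening and the grip force at its end, in the units of the state.
- get_state(): the state, without advancing time (a new reading comes with each control period).
- capture(name): name is "scene" or "top" or "wrist"; returns the picture (384x512x3 uint8, red, green, blue); there is no depth.
- calibration(name): a dict with "fov_y" (degrees; the focal length in pixels is half the picture's height over the tangent of half this angle, whatever the lens; pixels are square), "cx", "cy" (the principal point, pixels), "rvec" (rotation vector, rad) and "tvec" (3), from world to camera coordinates, as OpenCV has them. Camera axes: x right, y down, z forward; pixel columns grow to the right and rows downward; lengths in m; the calibration is good to about 2 mm. A picture is of the moment at which its call begins: read the wrist's pose just before it. calibration takes no time and is no camera call; for the wrist camera it gives the pose at the moment of the call.
- job_done(): hands the job in; it is judged then, once.
The state is a dict: "t": time; "qpos": joint angles; "qvel": joint speeds; "joint_torque": joint torques, N m; "position": TCP position; "tcp_rot": TCP orientation; "wrist_force": force on the tool from outside, world axes, zero at the start; "ft_torque": the same for the moment, N m; "finger_gap": finger opening in m; "gripper_force": force on a finger pad.
Only numpy, scipy, OpenCV 4.12 (cv2) and the standard library are available. Lean on these libraries where they do the work, as an engineer would, in place of code of your own. Each camera call takes 0.05 s, during which the arm holds its last target. There are 200 camera calls.

## Working session

There is one attempt and no reset: what is moved stays moved. The work goes in short steps, Python scripts to look and compute and a tool call to move; the robot and the scene stay as the last step left them, time stands still between calls to the robot, and variables do not carry over. Pictures are saved under pics/ and viewed, at most 10 in all, crops included, and the job is handed in when it is done.

Besides the shell and the picture viewer there is one more tool, called after "Emit:" by a JSON object that holds its "op" and its "data". send_rows: Moves the arm, as the interface text tells. Its arguments: {"type":"object","properties":{"motion":{"type":"array"},"gripper":{"type":"number"}},"required":["motion"]}

```bash
ls; mkdir -p pics; cat > h.py <<'E'
import numpy as np, cv2
from bench import *
def save(n,f,crop=None,s=1):
    im=capture(n)
    cv2.imwrite('pics/raw_'+f,im[:,:,::-1])
    if crop: im=im[crop[1]:crop[3],crop[0]:crop[2]]
    im=cv2.resize(im,None,fx=s,fy=s,interpolation=cv2.INTER_CUBIC)
    cv2.imwrite('pics/'+f,im[:,:,::-1])
def K(c): 
    f=192/np.tan(np.radians(c['fov_y']/2)); return np.array([[f,0,c['cx']],[0,f,c['cy']],[0,0,1.]])
def p2w(c,uv,z):
    R=cv2.Rodrigues(np.array(c['rvec'],float))[0];t=np.array(c['tvec'],float).ravel()
    o=-R.T@t; d=R.T@np.linalg.inv(K(c))@np.array([uv[0],uv[1],1.]); return o+d*(z-o[2])/d[2]
def w2p(c,P):
    return cv2.projectPoints(np.array(P,float).reshape(-1,3),np.array(c['rvec'],float),np.array(c['tvec'],float),K(c),None)[0].reshape(-1,2)
E
python3 - <<'E'
from h import *
s=get_state();print(s)
for n in('scene','top','wrist'):print(n,calibration(n))
a=capture('top');cv2.imwrite('pics/raw_top.png',a[:,:,::-1])
cv2.imwrite('pics/top.png',cv2.resize(a,(800,600),interpolation=cv2.INTER_CUBIC)[:,:,::-1])
save('scene','scene.png',s=1.5)
E
```

```text
pics
{'t': 0.0, 'qpos': array([-1.13290367,  0.32184847, -0.07011779,  1.45169873,  0.02263434,
        1.37077443, -0.05690919]), 'qvel': array([-0.00093604, -0.00147988,  0.00098125,  0.0007133 , -0.00015027,
        0.00012687,  0.00227193]), 'joint_torque': array([ 5.00022106e-04, -4.93577743e+01, -3.82108027e-01, -3.14345276e+01,
        1.27882216e-02,  1.12959949e-02, -1.92770148e-05]), 'position': array([0.26710783, 0.59198823, 0.23019531]), 'tcp_rot': array([-6.60568126e-01, -3.07106337e+00,  3.01494366e-03]), 'wrist_force': array([ 0.09593192, -0.14703735, -0.35876357]), 'ft_torque': array([-0.00634817,  0.00250614,  0.0059331 ]), 'gripper_force': 0.0, 'finger_gap': 0.08518715203355652}
scene {'fov_y': 57.5221930738131, 'cx': 255.67288531155873, 'cy': 187.9790399028431, 'rvec': array([ 2.13591498,  0.96786316, -0.42965456]), 'tvec': array([-0.39422851, -0.21033655,  1.3205029 ])}
top {'fov_y': 56.321451026169676, 'cx': 249.14619202764453, 'cy': 189.48788185595913, 'rvec': array([ 2.12665588, -2.10551397,  0.20721295]), 'tvec': array([0.03317416, 0.56205304, 1.12658708])}
wrist {'fov_y': 63.23681466234612, 'cx': 261.0054762619971, 'cy': 189.35182547711923, 'rvec': array([-2.42142686, -1.5672292 , -0.22894797]), 'tvec': array([-0.64900122, -0.03813074,  0.37944931])}
```

View pics/top.png

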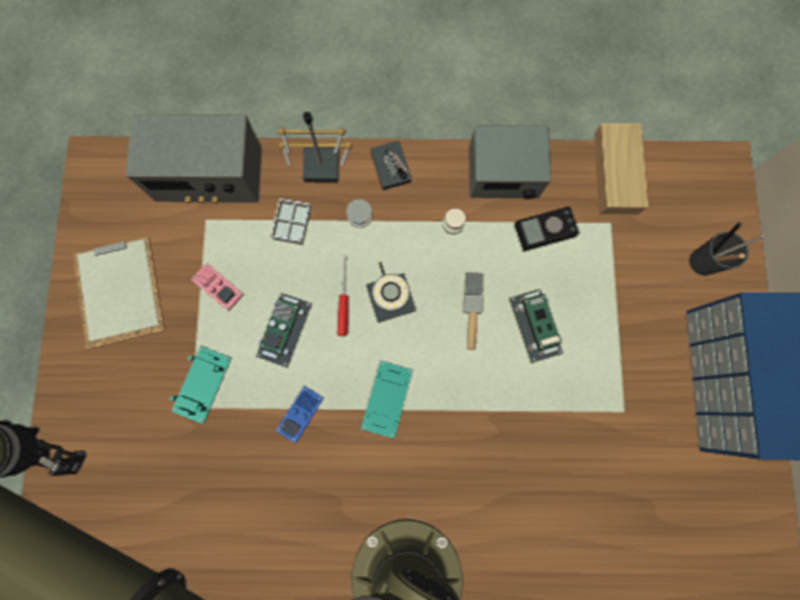

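View pics/scene.png

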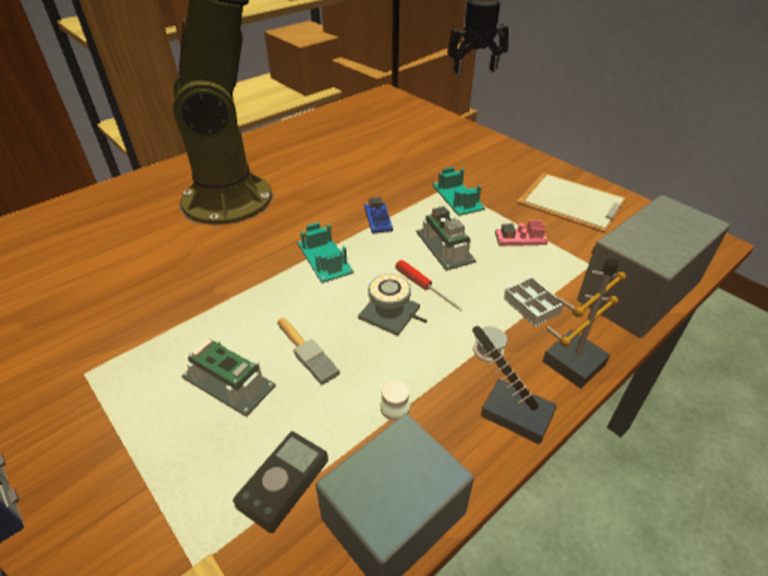

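The top view (800x600) shows the power module, with its grey heat sink and coil, at about (284,330). The inspection camera lens is at (391,291) and the logic board at (536,325). I'll zoom in on the module and lens.

```bash
python3 - <<'E'
from h import *
a=cv2.imread('pics/raw_top.png')
x0,y0=155,165
cv2.imwrite('pics/tc.png',cv2.resize(a[y0:y0+80,x0:x0+120],None,fx=6.5,fy=6.5,interpolation=cv2.INTER_CUBIC))
c=calibration('top')
for n,uv,z in(('mod',(284,330),.06),('lens',(391,291),.07),('m+x',(293,300),.06),('m-x',(274,355),.06)):
    print(n,p2w(c,np.array(uv)*.64,z).round(3))
E
```

```text
mod [0.487 0.257 0.06 ]
lens [0.57  0.035 0.07 ]
m+x [0.55  0.241 0.06 ]
m-x [0.435 0.275 0.06 ]
```

View pics/tc.png

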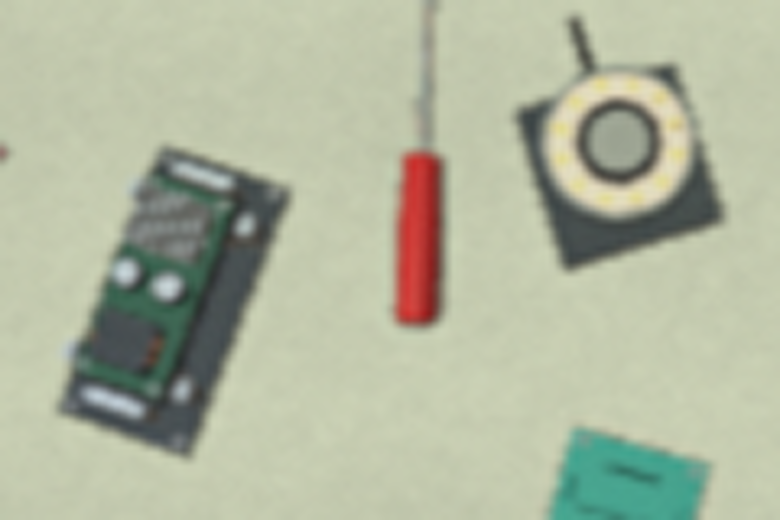

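The zoom shows the module board's corners near (150,180), (232,205), (155,400) and (82,370). The cradle base corners are (165,148), (290,187), (190,457) and (62,410), and the lens centre is (619,140).

```bash
python3 - <<'E'
from h import *
c=calibration('top')
def g(l,z): return np.array([p2w(c,((u+.5)/6.5+155-.5,(v+.5)/6.5+165-.5),z) for u,v in l])
for n,l,z in(('board',[(150,180),(232,205),(155,400),(82,370)],.059),('base',[(165,148),(290,187),(190,457),(62,410)],.008)):
    P=g(l,z)[:,:2];d=(P[0]+P[1]-P[2]-P[3])/2
    print(n,P.mean(0).round(4),'L',np.linalg.norm(d),'W',np.linalg.norm((P[0]+P[3]-P[1]-P[2])/2),'yaw',np.degrees(np.arctan2(d[1],d[0])))
print('lens',g([(619,140)],.07))
P=g([(518,108),(676,66),(722,217),(568,268)],.012)[:,:2];print('cambase',P.mean(0),np.linalg.norm(np.diff(P,axis=0),axis=1))
from scipy.spatial.transform import Rotation as R
s=get_state();print(R.from_rotvec(s['tcp_rot']).as_matrix().round(3))
E
```

```text
board [0.4945 0.2682] L 0.1025030500539241 W 0.041741275742275326 yaw -17.920917244700167
base [0.4961 0.2666] L 0.14792052798609942 W 0.07061994833498682 yaw -18.291903499620066
lens [[0.57009707 0.0366903  0.07      ]]
cambase [0.56930484 0.03563131] [0.08672694 0.08473191 0.08496578]
[[-0.912  0.411 -0.001]
 [ 0.411  0.912 -0.002]
 [-0.    -0.002 -1.   ]]
```

Emit:
{"op": "send_rows", "data": {"motion": [3, -4.2, 0, 0, 0, 1, 6, -8.5, 0, 0, 0, 2, 9, -13, 0, 0, 0, 3, 12, -17.2, 0, 0, 0, 4, 15, -21.5, 0, 0, 0, 5, 18, -25.7, 0, 0, 0, 6.2, 21, -30, 0, 0, 0, 6.2, 22.4, -31.8, 0, 0, 0, 6.2, 22.8, -32.5, 0, 0, 0, 6.2, 22.8, -32.5, 0, 0, 0, 6.2], "gripper": 8.5}}

```text
t: 1.35
position: [0.4948, 0.2679, 0.231]
tcp_rot: [-0.493, -3.102, -0.0]
wrist_force: [0.5, 1.2, -0.4]
finger_gap: 0.085
gripper_force: 0.0
```

```bash
python3 - <<'E'
from h import *
c=calibration('wrist');s=get_state();print(s['t'],s['position'],s['tcp_rot'])
import json;json.dump({k:np.array(v).tolist() for k,v in c.items()},open('w1.json','w'))
save('wrist','w1.png',s=1.5)
E
```

```text
1.35 [0.49482625 0.26789066 0.2310483 ] [-4.93142410e-01 -3.10190805e+00 -1.08316819e-05]
```

View pics/w1.png

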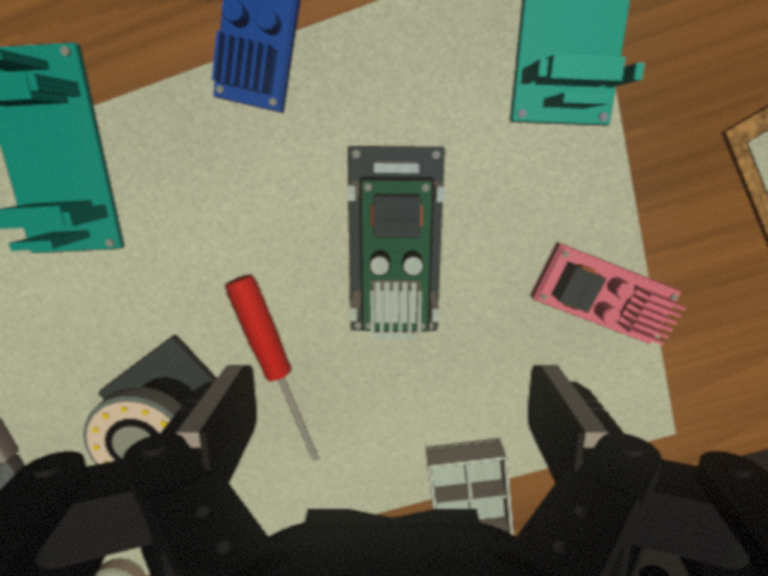

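The wrist view shows the module upright in the picture. The board's left edge is near x=361 and its right edge near x=435; its -x end is at y=179 and its +x end is at about y=332 under the heat sink. The guides are at about (352,192) and (440,192).

```bash
python3 - <<'E'
from h import *
import json
c=json.load(open('w1.json'))
P=np.array([p2w(c,((u+.5)/1.5-.5,(v+.5)/1.5-.5),.059) for u,v in((362,179),(434,179),(437,332),(360,332))])
print(P.round(4),P.mean(0))
d=P[2]+P[3]-P[0]-P[1];print(np.linalg.norm(d)/2,np.linalg.norm(P[0]-P[1]),np.degrees(np.arctan2(d[1],d[0])))
B=np.array([p2w(c,((u+.5)/1.5-.5,(v+.5)/1.5-.5),.008) for u,v in((348,147),(445,147))]);m=B.mean(0)
e=d/np.linalg.norm(d);print('base end mid -> centre',m+e*.075, np.linalg.norm(B[0]-B[1]),np.degrees(np.arctan2(*(B[1]-B[0])[[1,0]])))
# reproject predicted frame for centre guess
E
```

```text
[[0.4396 0.2654 0.059 ]
 [0.4542 0.3104 0.059 ]
 [0.5589 0.2817 0.059 ]
 [0.5417 0.2286 0.059 ]] [0.49858352 0.27150372 0.059     ]
0.10840341264350399 0.04732878271018622 -17.573097577337197
base end mid -> centre [0.4994125  0.27077412 0.008     ] 0.07269997892091302 72.01505868898367
```

Emit:
{"op": "send_rows", "data": {"motion": [0.2, 0.1, -2, 0, 0, 0, 0.3, 0.2, -6, 0, 0, 0, 0.3, 0.2, -10, 0, 0, 0, 0.3, 0.2, -12, 0, 0, 0, 0.3, 0.2, -12.5, 0, 0, 0, 0.3, 0.2, -12.5, 0, 0, 0]}}

```text
t: 2.15
position: [0.4981, 0.2707, 0.1068]
tcp_rot: [0.491, 3.103, 0.001]
wrist_force: [-0.1, -0.2, -0.3]
finger_gap: 0.0851
gripper_force: 0.0
```

```bash
python3 - <<'E'
from h import *
c=calibration('wrist');s=get_state();print(s['t'],s['position'],s['tcp_rot'])
import json;json.dump({k:np.array(v).tolist() for k,v in c.items()},open('w2.json','w'))
save('wrist','w2.png',s=1.5)
p=s['position'];print(w2p(c,[p])*1.5)
E
```

```text
2.15 [0.49805205 0.27066163 0.10676147] [4.91112966e-01 3.10277235e+00 9.71658636e-04]
[[390.95407235 373.17963659]]
```

View pics/w2.png

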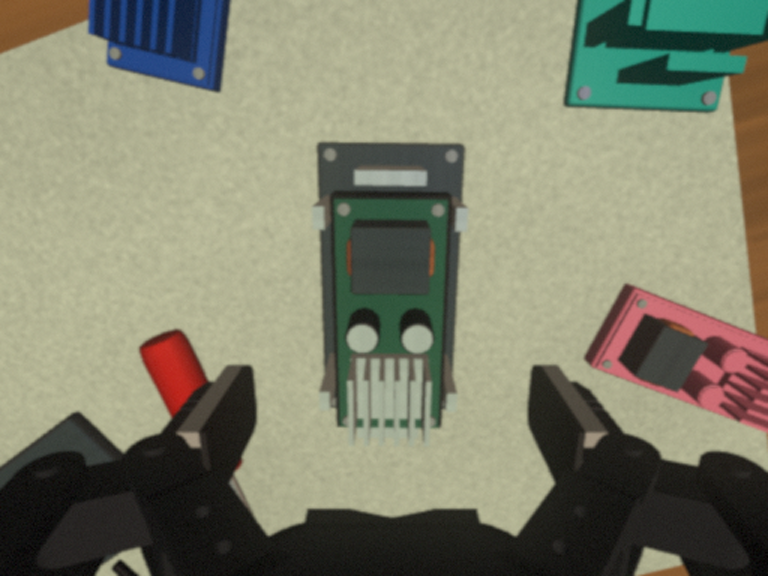

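The closer view shows the board's -x corners at (332,194) and (452,194) and its +x corners at about (338,427) and (440,427). The guides sit either side of it.

```bash
python3 - <<'E'
from h import *
import json
c=json.load(open('w2.json'))
P=np.array([p2w(c,((u+.5)/1.5-.5,(v+.5)/1.5-.5),.058) for u,v in((332,194),(452,194),(440,427),(338,427))])
d=P[2]+P[3]-P[0]-P[1];print(P.round(4),P.mean(0),np.linalg.norm(d)/2,np.linalg.norm(P[0]-P[1]),np.linalg.norm(P[2]-P[3]),np.degrees(np.arctan2(d[1],d[0])))
# fit pose (x,y,yaw) by projecting the frame top
from scipy.optimize import least_squares
uv=np.array(((332,194),(452,194),(440,427),(338,427)))
def f(q):
    a=q[2];X=np.array([[-.055,-.025],[-.055,.025],[.055,.025],[.055,-.025]])@np.array([[np.cos(a),np.sin(a)],[-np.sin(a),np.cos(a)]])+q[:2]
    return (w2p(c,np.c_[X,np.full(4,.058)])*1.5-uv).ravel()
r=least_squares(f,[.498,.27,-.31]);print(r.x[:2],np.degrees(r.x[2]),r.fun.round(1))
E
```

```text
[[0.4387 0.2647 0.058 ]
 [0.4535 0.3108 0.058 ]
 [0.556  0.276  0.058 ]
 [0.5412 0.2303 0.058 ]] [0.49734848 0.2704546  0.058     ] 0.10815140256009388 0.048378379274356675 0.0479569703592378 -18.644813057139878
[0.4977955  0.27045061] -18.51983088711188 [-2.3 -2.2  1.8 -0.8  2.3  2.7 -1.8  1.8]
```

Emit:
{"op": "send_rows", "data": {"motion": [0, 0, -2, 0, 0, -0.3, 0, 0, -4, 0, 0, -0.3, 0, 0, -6, 0, 0, -0.3, 0, 0, -7, 0, 0, -0.3, 0, 0, -7.8, 0, 0, -0.3, 0, 0, -7.8, 0, 0, -0.3]}}

```text
t: 2.95
position: [0.4984, 0.2696, 0.0284]
tcp_rot: [0.502, 3.101, 0.0]
wrist_force: [0.6, 0.4, -0.2]
finger_gap: 0.0851
gripper_force: 0.0
```

Emit:
{"op": "send_rows", "data": {"motion": [0, 0, 0, 0, 0, 0, 0, 0, 0, 0, 0, 0, 0, 0, 0, 0, 0, 0, 0, 0, 0, 0, 0, 0], "gripper": 5.3}}

```text
t: 3.45
position: [0.4984, 0.2696, 0.0285]
tcp_rot: [0.502, 3.101, 0.0]
wrist_force: [-0.1, 0.3, -0.8]
finger_gap: 0.0528
gripper_force: 0.0
```

Next I'll close in small steps and watch the pad force.

Emit:
{"op": "send_rows", "data": {"motion": [0, 0, 0, 0, 0, 0, 0, 0, 0, 0, 0, 0, 0, 0, 0, 0, 0, 0], "gripper": 5.03}}

```text
t: 3.82
position: [0.4983, 0.2695, 0.0283]
tcp_rot: [0.502, 3.101, 0.0]
wrist_force: [-0.1, 1.3, 0.1]
finger_gap: 0.0502
gripper_force: 0.0
```

Emit:
{"op": "send_rows", "data": {"motion": [0, 0, 0, 0, 0, 0, 0, 0, 0, 0, 0, 0, 0, 0, 0, 0, 0, 0], "gripper": 4.98}}

```text
t: 4.2
position: [0.4984, 0.2696, 0.0284]
tcp_rot: [0.502, 3.101, 0.0]
wrist_force: [-0.4, 1.0, -0.1]
finger_gap: 0.0503
gripper_force: 5.8
```

Emit:
{"op": "send_rows", "data": {"motion": [0, 0, 0, 0, 0, 0, 0, 0, 0, 0, 0, 0, 0, 0, 0, 0, 0, 0], "gripper": 4.93}}

```text
t: 4.58
position: [0.4984, 0.2696, 0.0284]
tcp_rot: [0.502, 3.101, 0.0]
wrist_force: [-0.5, -0.0, 1.0]
finger_gap: 0.0496
gripper_force: 20.0
```

Emit:
{"op": "send_rows", "data": {"motion": [0, 0, 0, 0, 0, 0, 0, 0, 0, 0, 0, 0, 0, 0, 0, 0, 0, 0], "gripper": 4.95}}

```text
t: 4.95
position: [0.4984, 0.2696, 0.0284]
tcp_rot: [0.502, 3.101, 0.0]
wrist_force: [-0.4, 0.0, 1.4]
finger_gap: 0.0496
gripper_force: 20.1
```

Emit:
{"op": "send_rows", "data": {"motion": [0, 0, 0, 0, 0, 0, 0, 0, 0, 0, 0, 0, 0, 0, 0, 0, 0, 0], "gripper": 4.97}}

```text
t: 5.32
position: [0.4984, 0.2696, 0.0284]
tcp_rot: [0.502, 3.101, 0.0]
wrist_force: [-0.8, -0.5, 2.8]
finger_gap: 0.05
gripper_force: 15.3
```

Emit:
{"op": "send_rows", "data": {"motion": [0, 0, 0.3, 0, 0, 0, 0, 0, 0.7, 0, 0, 0, 0, 0, 1.2, 0, 0, 0, 0, 0, 2, 0, 0, 0, 0, 0, 3, 0, 0, 0, 0, 0, 3, 0, 0, 0]}}

```text
t: 6.08
position: [0.4992, 0.27, 0.0597]
tcp_rot: [0.501, 3.099, 0.003]
wrist_force: [-0.3, -1.4, -1.2]
finger_gap: 0.0496
gripper_force: 14.9
```

```bash
python3 - <<'E'
from h import *
c=calibration('wrist');s=get_state();print(s)
import json;json.dump({k:np.array(v).tolist() for k,v in c.items()},open('w3.json','w'))
save('wrist','w3.png',s=1.5)
E
```

```text
{'t': 6.075, 'qpos': array([-0.68126678,  0.29201702,  0.1593989 ,  1.85633963, -0.05470619,
        0.99482238,  0.75116429]), 'qvel': array([ 2.39368517e-04,  1.32480143e-02, -1.19894576e-03,  1.62448973e-02,
       -6.95978872e-05, -9.42165401e-03,  3.29684407e-04]), 'joint_torque': array([-2.70928213e-03, -4.37857640e+01,  1.74984645e+00, -2.76349121e+01,
        1.99508137e-02,  9.18907276e-02, -7.07953048e-03]), 'position': array([0.49919321, 0.27001777, 0.05970974]), 'tcp_rot': array([5.01482075e-01, 3.09938502e+00, 2.78598523e-03]), 'wrist_force': array([-0.25519503, -1.408434  , -1.1785158 ]), 'ft_torque': array([ 0.03838699, -0.02167398, -0.03252188]), 'gripper_force': 14.931618869304657, 'finger_gap': 0.0495785843453856}
```

View pics/w3.png

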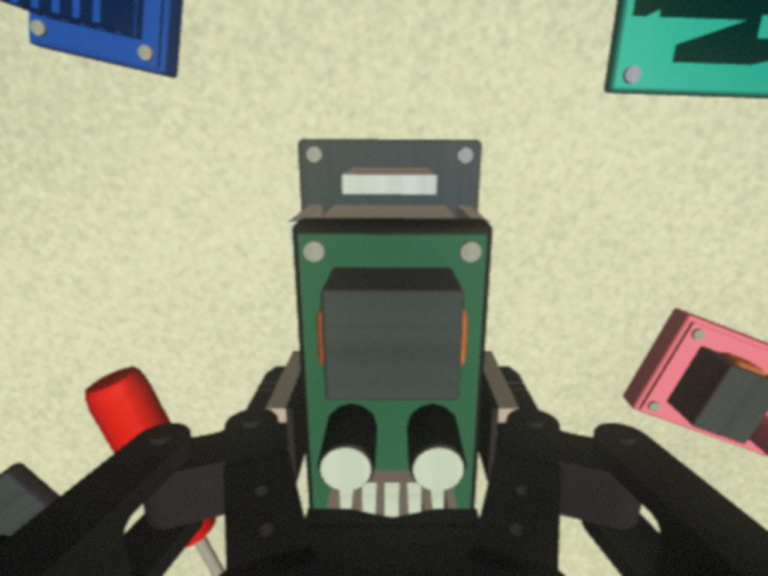

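The module is held between the pads and lifted clear of the saddles. The board's -x corners are near (295,231) and (490,231). I'll compare them with a level-module prediction, and refine the lens position from the same data.

```bash
python3 - <<'E'
from h import *
import json
c=json.load(open('w3.json'));a=np.radians(-18.2)
T=np.array([.4992,.2700,.0597])
def pr(off,pitch,zs=0):
    # centre of module offset in tool rel; TCP->underside +0.0166
    X=np.array([[-.055,-.025],[-.055,.025]])
    X3=np.c_[X,[.0135,.0135]] ; X3[:,2]+=np.sin(pitch)*.055
    Rz=np.array([[np.cos(a),-np.sin(a)],[np.sin(a),np.cos(a)]])
    return w2p(c,np.c_[X3[:,:2]@Rz.T+off, X3[:,2]+T[2]+.0166+zs])*1.5
for p in(-4,-2,0,2,4):print(p,pr(np.array([.4986,.2705]),np.radians(p)).round(1).tolist())
E
```

```text
-4 [[291.0, 221.6], [491.9, 221.2]]
-2 [[289.4, 222.8], [493.5, 222.4]]
0 [[287.8, 224.2], [495.2, 223.7]]
2 [[286.1, 225.5], [496.9, 225.1]]
4 [[284.3, 226.9], [498.7, 226.5]]
```

```bash
python3 - <<'E'
from h import *
import json
from scipy.optimize import least_squares
def holes(f,pts,r=14):
    im=cv2.imread('pics/raw_'+f).astype(float).min(2);o=[]
    for u,v in pts:
        u,v=(u+.5)/1.5-.5,(v+.5)/1.5-.5;k=int(r/1.5)
        x0,y0=int(round(u))-k,int(round(v))-k;p=im[y0:y0+2*k+1,x0:x0+2*k+1]
        w=np.clip(p-(np.median(p)+25),0,None);yy,xx=np.mgrid[y0:y0+2*k+1,x0:x0+2*k+1]
        o.append([(w*xx).sum()/w.sum(),(w*yy).sum()/w.sum()])
    return np.array(o)
c2=json.load(open('w2.json'));c3=json.load(open('w3.json'))
h2=holes('w2.png',[(343,210),(437,210)],9);h3=holes('w3.png',[(314,251),(471,251)],14)
print(h2*1.5,h3*1.5)
P=np.array([p2w(c2,h,.0595) for h in h2]);w=np.linalg.norm(P[0]-P[1]);print('w',w)
def f(z): 
    Q=[p2w(c3,h,z[0]) for h in h3];return [np.linalg.norm(Q[0]-Q[1])-w]
r=least_squares(f,[.09],x_scale=.01);z=r.x[0];print('hole z now',z,'expect',.0595+.0313)
Q=np.array([p2w(c3,h,z) for h in h3]);print(P.round(4),Q.round(4))
E
```

```text
[[343.10782681 208.80474604]
 [437.62026726 209.67817372]] [[313.42801087 250.98581346]
 [470.6985056  251.33125778]]
w 0.038166872773331015
hole z now 0.09097706692097177 expect 0.09079999999999999
[[0.4456 0.2673 0.0595]
 [0.4577 0.3035 0.0595]] [[0.4465 0.2677 0.091 ]
 [0.4586 0.3039 0.091 ]]
```

The module is level and hasn't slipped. I'll lift it higher and move past the lens so the wrist camera can see it.

Emit:
{"op": "send_rows", "data": {"motion": [0, 0, 1, 0, 0, 0, 0, 0, 3, 0, 0, 0, 0, 0, 5, 0, 0, 0, 0, 0, 7, 0, 0, 0, 0, 0, 8.5, 0, 0, 0, 0, 0, 9, 0, 0, 0]}}

```text
t: 6.88
position: [0.4988, 0.2697, 0.1495]
tcp_rot: [0.502, 3.1, 0.002]
wrist_force: [-0.4, -0.7, -1.6]
finger_gap: 0.0499
gripper_force: 14.9
```

Emit:
{"op": "send_rows", "data": {"motion": [0.5, -0.8, 0, 0, 0, 0, 1.6, -2.5, 0, 0, 0, 0, 3.2, -5, 0, 0, 0, 0, 5, -8, 0, 0, 0, 0, 7, -11, 0, 0, 0, 0, 9, -14.2, 0, 0, 0, 0, 11, -17.4, 0, 0, 0, 0, 13, -20.6, 0, 0, 0, 0, 14.6, -23.2, 0, 0, 0, 0, 15.8, -25.2, 0, 0, 0, 0, 16.4, -26.2, 0, 0, 0, 0, 16.6, -26.4, 0, 0, 0, 0]}}

```text
t: 8.38
position: [0.664, 0.0046, 0.1475]
tcp_rot: [-0.504, -3.1, 0.001]
wrist_force: [-0.7, 0.4, -2.7]
finger_gap: 0.0499
gripper_force: 14.9
```

Emit:
{"op": "send_rows", "data": {"motion": [0, 0, 0, 0, 0, 0, 0, 0, 0, 0, 0, 0]}}

```text
t: 8.62
position: [0.664, 0.007, 0.1483]
tcp_rot: [-0.499, -3.101, -0.001]
wrist_force: [-0.3, -0.5, -1.5]
finger_gap: 0.0498
gripper_force: 14.9
```

```bash
python3 - <<'E'
from h import *
c=calibration('wrist');s=get_state();print(s['t'],s['position'],s['tcp_rot'],s['gripper_force'])
import json;json.dump({k:np.array(v).tolist() for k,v in c.items()},open('w4.json','w'))
save('wrist','w4.png',s=1.5);print(w2p(c,[.57,.0365,.07])*1.5)
E
```

```text
8.625 [0.66398907 0.00695448 0.14825685] [-4.98909845e-01 -3.10128230e+00 -1.13923489e-03] 14.91440400481224
[[388.06923491  84.94867118]]
```

View pics/w4.png

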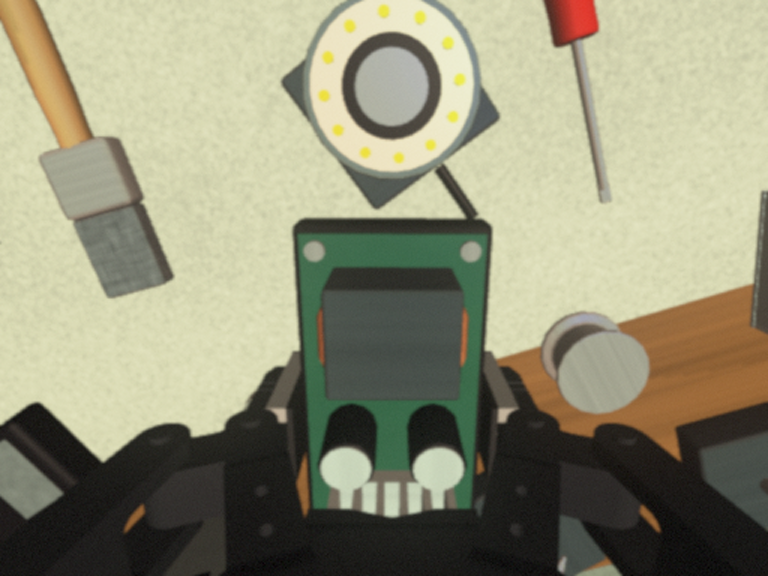

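The wrist view shows the glass centre at (392,86), with the module level and unchanged in the grip (screw heads still at (314,251) and (471,251)).

```bash
python3 - <<'E'
from h import *
import json
c=json.load(open('w4.json'))
L=p2w(c,((392+.5)/1.5-.5,(86.5)/1.5-.5),.07);T=np.array([.66399,.00695,.14826])
M=T+[-.0005,.0009,0]; print(L,'shift cm',100*(L-M)[:2],'dz',100*(.13-.0166-T[2]))
E
```

```text
[0.57080956 0.03792539 0.07      ] shift cm [-9.26804423  3.00753854] dz -3.486
```

Emit:
{"op": "send_rows", "data": {"motion": [-0.6, 0.2, 0, 0, 0, 0, -1.8, 0.6, 0, 0, 0, 0, -3.5, 1.1, 0, 0, 0, 0, -5.3, 1.7, 0, 0, 0, 0, -7, 2.3, 0, 0, 0, 0, -8.4, 2.7, 0, 0, 0, 0, -9.1, 2.9, -0.5, 0, 0, 0, -9.3, 3, -1.5, 0, 0, 0, -9.3, 3, -2.5, 0, 0, 0, -9.3, 3, -3.2, 0, 0, 0, -9.3, 3, -3.5, 0, 0, 0, -9.3, 3, -3.5, 0, 0, 0]}}

```text
t: 10.18
position: [0.5714, 0.0353, 0.113]
tcp_rot: [-0.502, -3.101, 0.0]
wrist_force: [-0.6, -0.3, -1.5]
finger_gap: 0.0497
gripper_force: 14.9
```

Emit:
{"op": "send_rows", "data": {"motion": [0, 0, 0, 0, 0, 0, 0, 0, 0, 0, 0, 0]}}

```text
t: 10.42
position: [0.5716, 0.0355, 0.1137]
tcp_rot: [0.502, 3.101, 0.0]
wrist_force: [0.2, 1.1, -2.1]
finger_gap: 0.0497
gripper_force: 14.9
```

```bash
python3 - <<'E'
from h import *
from scipy.spatial.transform import Rotation as R
for i in range(3):
    capture('top');s=get_state();print(s['t'],s['position'],R.from_rotvec(s['tcp_rot']).as_matrix()[:,2].round(4),abs(s['qvel']).max(),s['gripper_force'])
print('err cm',100*(np.array([.5708+.0005,.0379-.0009,.1134])-s['position']))
save('scene','s5.png',crop=(180,100,380,250),s=4)
E
```

```text
10.475 [0.5715562  0.03553447 0.11370097] [ 7.e-04  2.e-04 -1.e+00] 0.0010186076551259346 14.909116476774216
10.525 [0.57149647 0.0355656  0.11362857] [ 6.e-04  2.e-04 -1.e+00] 0.0020732640447242174 14.90958720445633
10.575 [0.57145426 0.03553248 0.1135692 ] [ 5.e-04  2.e-04 -1.e+00] 0.0024465832752283037 14.909356981515884
err cm [-0.0154257   0.14675225 -0.01691969]
```

View pics/s5.png

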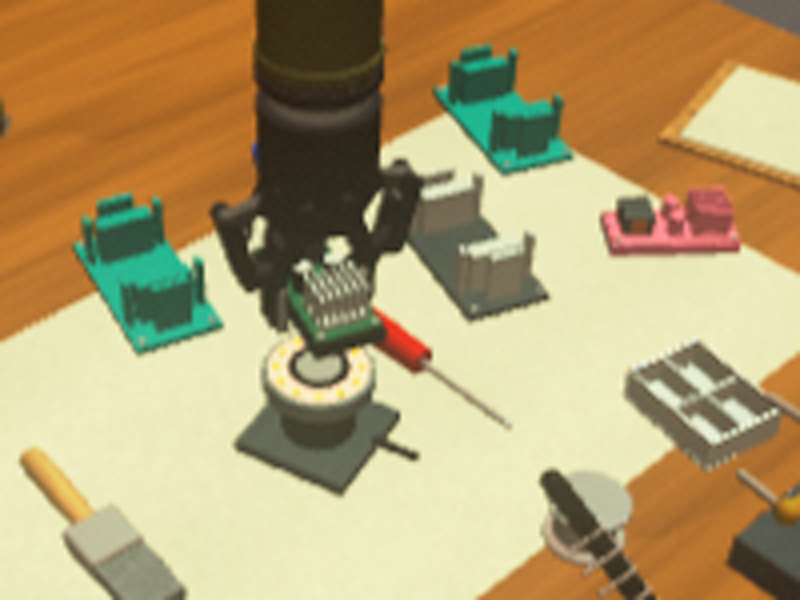

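The scene view shows the module held level above the ring light, centred near (330,310), and everything else in place. A 1.5 mm shift in y remains.

Emit:
{"op": "send_rows", "data": {"motion": [0, 0.05, 0, 0, 0, 0, 0, 0.15, 0, 0, 0, 0, 0, 0.15, 0, 0, 0, 0, 0, 0.15, 0, 0, 0, 0, 0, 0.15, 0, 0, 0, 0, 0, 0.15, 0, 0, 0, 0]}}

```text
t: 11.38
position: [0.5713, 0.0369, 0.1134]
tcp_rot: [0.502, 3.101, 0.0]
wrist_force: [-0.6, -0.1, -0.9]
finger_gap: 0.05
gripper_force: 14.9
```

```bash
python3 - <<'E'
from h import *
s=get_state();print(s['position'],abs(s['qvel']).max(),s['gripper_force'])
print(job_done())
E
```

```text
[0.57134365 0.03694809 0.11336045] 0.0011047572663369035 14.909270256757736
the job is handed in; nothing more can be done
None
```

The job is handed in at 11.4 s: the power module is held still and level with about 15 N (readings touched 20.1 N briefly while closing), centred over the lens to within my measuring error of a few millimetres, with its underside about 6 cm above the glass.

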